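# Press the pivot sleeve into the desk-lamp foot

## Task

The desk lamp is being put together: take the slim brass sleeve (the one with the long barrel) from the wooden tray and press it, barrel down, into the bore of the grey lamp foot until its flange is fully home, flush on the rim all round, then let go of it. The fit is tight, so press firmly but gently: do not ram or hammer it. Leave the stubby sleeve, the pen pot, the screwdriver and the notebook where they are.

Things in the scene. Friction and masses are not known exactly. Their poses are not given: they have to be found in the camera images.
- sleeve: Slim brass flanged sleeve, about 0.3 kg, standing upright in the tray, barrel down. Origin: centre of its lower end; z up its axis. Barrel 26 mm diameter, 30 mm long, foot tapered to 20 mm over the lowest 4 mm; flange 44 mm diameter, 30 to 35 mm above the origin; collar 30 mm diameter, 35 to 55 mm above the origin, the part to grip; 12 mm through hole.
- bore (a point): Centre of the bore's mouth, level with the socket's flat rim; z up. Bore 28 mm diameter, 37 mm deep. From 7 mm below the rim four spring leaves squeeze the barrel: it takes 6 to 16 N to push in and stays where left. When home, the flange lies on the rim: sleeve origin 30 mm below this point, collar top 25 mm above. A 20 N push seats it; pushing over 30 N is too rough.
- lamp_foot: Grey lamp foot: disc 150 mm diameter, 18 mm thick, with a socket 60 mm in diameter up to 55 mm above its origin (centre of the disc's underside, z up). It stands on a fixed soft black foam pad 24 mm thick: under the pressing load it sinks several mm and springs back, so the rim moves while you press and seating must be felt.
- tray: Low wooden tray fixed to the desk, 130 mm (its x) by 200 mm (its y), rim 10 mm high, floor 4 mm thick; the two sleeves stand on its floor, about 100 mm apart. Origin: centre of its underside.
- stubby: Bystander: a short wide brass sleeve in the tray, barrel 38 mm diameter and 14 mm long, flange 52 mm diameter, collar 22 mm diameter, 34 mm high overall; too thick for the bore. Origin: centre of its underside.
- pen_pot: Bystander: white ceramic pot, 80 mm diameter, 95 mm high, with pens up to 165 mm high. Origin: centre of its underside.
- screwdriver: Bystander: screwdriver 190 mm long with a black handle, lying on the desk to the robot's left of the lamp foot. Origin: the middle of its length, on the desk.
- notebook: Bystander: black notebook 150 x 210 mm, 16 mm thick, lying on the desk. Origin: centre of its underside.
- socket: The upright grey socket of the lamp foot: a tube 60 mm in outer diameter with the 28 mm bore, rigid with the foot and with the same origin and axes; its flat rim is 55 mm above that origin.
Mind the look-alikes: they are no part of the job. Leave any red look-alike of the sleeve alone.

How it is judged (in metres and radians):
On the way, in this order (a step that is already met when the one before it is completed fails the run):
1. the slim sleeve's barrel is started in the bore: its lower end at least 3 mm below the rim, within 4 mm of the bore's axis (z of sleeve in the frame of bore below -0.003 m and horizontal distance between sleeve and bore below 0.004 m and angle between sleeve's own z axis and vertical below 0.2 rad), for 0.1 s.
2. the slim sleeve is pressed home, its flange within 1.5 mm of the rim (z of sleeve in the frame of bore below -0.0285 m and horizontal distance between sleeve and bore below 0.003 m and angle between sleeve's own z axis and vertical below 0.06 rad), for 0.1 s.
At the end, for the whole second after the job is handed in: The slim sleeve sits in the lamp foot's bore, barrel down and upright (within 0.06 rad), centred within 3 mm, its flange within 1.5 mm of the rim, at rest and released (all of step 2 and linear speed of sleeve below 0.02 m/s and contact force between the fingers and sleeve below 0.1 N); the robot touches nothing.
It fails at once if the sleeve is rammed: it bears on the socket (its rim and bore wall) with more than 45 N, which a steady push of 30 N or less does not reach (contact force between sleeve and socket above 45 N).
It fails at once if the stubby sleeve, pen pot, screwdriver or notebook is moved more than 30 mm (distance of any of stubby, pen_pot, screwdriver, notebook from where it was at the start of the episode above 0.03 m).
It also fails if it takes over 45 s, if anything falls off the work surface, if the arm or the gripper's body presses on something with over 40 N, if the wrist force passes 120 N, or if a joint passes its speed limit or range.

## Robot

A 6-joint arm with a two-finger parallel gripper is mounted at the origin on the work surface. World frame = base frame: x ahead of the robot, y to its left, z up, the work surface at z = 0. Lengths are in m, angles in degrees, forces in N, time in s.
With the tool pointing down it reaches from about 0.35 to 0.875 m from the base axis. Payload 4.2 kg.
Tool frame: the origin (TCP) lies between the finger pads; the fingertips stand 19 mm ahead of it and the grasp point (between the pads) is the TCP; z points along the fingers, y is the line along which they close (so a half turn about z gives the same grasp; the last joint's range is limited). The gripper opens to 87 mm and grips with 3 to 60 N. Pads are 19 mm wide; open, the fingers measure 117 mm over their backs; the gripper's body (75 mm by 190 mm) begins 51 mm behind the grasp point.
Start: joints at [-49.355, 22.042, 0.453, 0, -68.411, -14.817], TCP at [0.272, -0.563, 0.242] pointing down, gripper open.
Joint ranges: [-179.83, 179.83], [-69.29, 118.12], [-61.27, 80.66], [-181.25, 117.63], [-171.15, -9.14], [-177.46, 177.46]. Speed limits (degrees/s): [159.86, 159.86, 180, 180, 180, 180].

## Interface

Orientations are given as a 3x3 rotation matrix whose columns are the frame's x, y, z axes.
In Python, from station import r gives the robot as it stands.
- The arm moves only by the tool drive_tool, never from a script. Its argument "steps" is one flat list of numbers, 7 for each row, row after row: the turn, a rotation vector about the tool's x, y, z in rad, then the shift along the tool's x, y, z in m, then the opening, from 0 (shut) to 1 (fully open). A call has 1 to 10 rows; each row shifts and turns the commanded pose from where the row before left it, along the tool's axes as they then stand; what a row does not reach is not made up. A row lasts 1/12 s, in which the tool goes at most 41.7 mm and 7.16 degrees, less where a joint would pass 70% of its speed; a pose out of reach is approached as far as the arm can. A call is refused whole if a number of a shift passes 0.0417 or a number of a turn 0.125, either way. A call with a gripper value outside its range is refused whole. The fingers move at their own pace and stop on an object; the grip force is fixed at half the most. Time passes only in rows, so rows that do not move let the fingers close. It gives the time, the measured TCP pose, the force, the opening and the grip force at its end, in the units of the state.
- r.sense(): the state, without advancing time (a new reading comes with each control period).
- r.capture(name): name is "side" or "top"; returns the picture (384x512x3 uint8, blue, green, red); there is no depth.
- r.camera_params(name): a dict with "camera_matrix" (3x3 intrinsics, pixels), "extrinsics" (4x4, takes a point from world to camera coordinates). Camera axes: x right, y down, z forward; pixel columns grow to the right and rows downward; lengths in m; the calibration is good to about 2 mm. A picture is of the moment at which its call begins. camera_params takes no time and is no camera call.
- r.finish_job(): hands the job in; it is judged then, once.
The state is a dict: "time_s": time; "joints": joint angles; "joint_velocities": joint speeds; "effort": joint torques, N m; "tcp_pos": TCP position; "ee_rot": TCP orientation; "wrist_force": force on the tool from outside, world axes, zero at the start; "moment": the same for the moment, N m; "gripper_width": opening from 0.0 (shut) to 1.0 (fully open); "gripper_force": force on a finger pad.
Only numpy, scipy, OpenCV 4.12 (cv2) and the standard library are available. Lean on these libraries where they do the work, as an engineer would, in place of code of your own. Each camera call takes 0.05 s, during which the arm holds its last target. There are 200 camera calls.

## Working session

There is one attempt and no reset: what is moved stays moved. The work goes in short steps, Python scripts to look and compute and a tool call to move; the robot and the scene stay as the last step left them, time stands still between calls to the robot, and variables do not carry over. Pictures are saved under pics/ and viewed, at most 10 in all, crops included, and the job is handed in when it is done.

Besides the shell and the picture viewer there is one more tool, called after ">>>" as name(argument=value, ...) on one line, values as JSON. drive_tool: Moves the arm, as the interface text tells. Its arguments: {"type":"object","properties":{"steps":{"type":"array"}},"required":["steps"]}

```bash
mkdir -p pics
python3 - <<'E'
from station import r
import cv2
for n in("side","top"):
    cv2.imwrite(f"pics/{n}0.png",r.capture(n)); p=r.camera_params(n); print(n,p["camera_matrix"],p["extrinsics"])
s=r.sense();print(s["tcp_pos"],s["ee_rot"],s["wrist_force"],s["gripper_width"],s["time_s"])
E
```

```text
side [[405.98281739   0.         246.25698792]
 [  0.         405.98281739 191.00445598]
 [  0.           0.           1.        ]] [[ 0.99865661 -0.05113659 -0.00836744 -0.5756954 ]
 [-0.03538317 -0.55501476 -0.83108763  0.10777234]
 [ 0.03785494  0.83026723 -0.55607854  1.09964158]
 [ 0.          0.          0.          1.        ]]
top [[491.44541555   0.         251.9735004 ]
 [  0.         491.44541555 194.5065322 ]
 [  0.           0.           1.        ]] [[-0.00594142 -0.99991811 -0.01133415  0.06995075]
 [-0.98325424  0.00790615 -0.18206755  0.58863767]
 [ 0.18214225  0.01006262 -0.9832207   1.1928027 ]
 [ 0.          0.          0.          1.        ]]
[ 0.2720804  -0.56211356  0.2405778 ] [[-9.00192327e-01 -4.35491557e-01 -9.36866106e-04]
 [-4.35492553e-01  9.00190717e-01  1.70574172e-03]
 [ 1.00522053e-04  1.94349382e-03 -9.99998106e-01]] [1.02975177 0.26001502 0.0246081 ] 0.9991842465998011 0.1
```

View pics/top0.png

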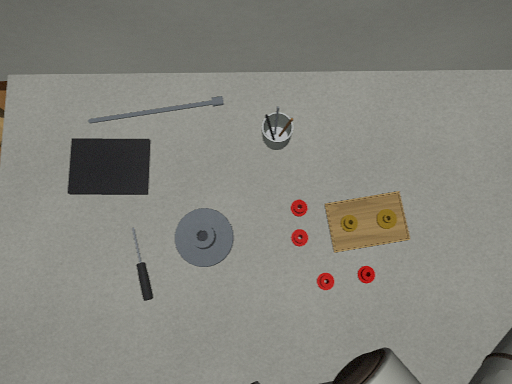

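View pics/side0.png

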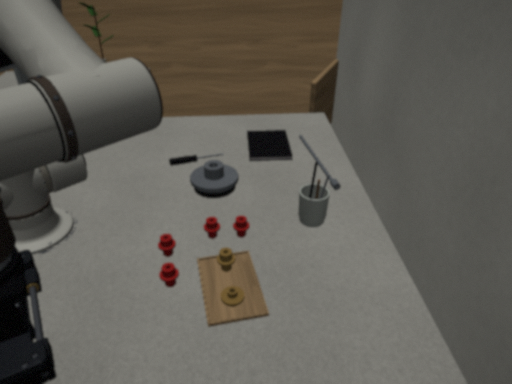

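The top view shows the slim sleeve near (349,223), the stubby one at (387,218) and the socket at (204,236). There are red look-alikes around (299,208), (299,238), (326,282) and (366,274). Next I'll zoom in on the sleeve and the socket.

```bash
cat > h.py <<'E'
import numpy as np,cv2
from station import r
def ray(n,uv,z):
    p=r.camera_params(n);K=p["camera_matrix"];E=np.array(p["extrinsics"]);R=E[:3,:3];t=E[:3,3]
    c=-R.T@t;d=R.T@np.linalg.solve(K,[uv[0],uv[1],1]);return c+d*(z-c[2])/d[2]
def proj(n,P):
    p=r.camera_params(n);E=np.array(p["extrinsics"]);q=p["camera_matrix"]@(E[:3,:3]@P+E[:3,3]);return q[:2]/q[2]
E
python3 - <<'E'
from h import *
t=cv2.imread("pics/top0.png");s=cv2.imread("pics/side0.png")
c=lambda im,x,y,w:cv2.resize(im[y:y+w,x:x+w],(390,290*390//390),interpolation=cv2.INTER_CUBIC) if 0 else cv2.resize(im[y:y+int(w*.75),x:x+w],(400,300),interpolation=cv2.INTER_CUBIC)
cv2.imwrite("pics/crop0.png",np.vstack([np.hstack([c(t,325,203,40),c(t,170,205,80)]),np.hstack([c(s,207,243,40),c(s,185,155,60)])]))
# brass mask vs tray: high saturation
for n,im,(x,y,w,h) in(("top",t,(336,205,66,35)),("side",s,(210,243,40,65))):
    hsv=cv2.cvtColor(im,cv2.COLOR_BGR2HSV);m=np.zeros(im.shape[:2],np.uint8)
    m[y:y+h,x:x+w]=((hsv[y:y+h,x:x+w,1]>140)*255)
    for k in cv2.findContours(m,0,2)[0]:
        if cv2.contourArea(k)>30: print(n,cv2.boundingRect(k),cv2.minEnclosingCircle(k),cv2.contourArea(k))
for z in(.039,.059):print(z,ray("top",(349,223),z),ray("side",(226,254),z))
print(ray("top",(203,236),.079),ray("side",(213,163),.079))
E
```

```text
top (341, 215, 17, 17) ((348.71429443359375, 223.0), 8.689754486083984) 209.0
top (377, 209, 20, 20) ((386.3260803222656, 218.4130401611328), 10.317609786987305) 296.0
side (222, 287, 21, 18) ((232.0, 295.5), 10.062405586242676) 210.0
side (218, 250, 16, 20) ((225.5, 259.5), 9.617792129516602) 168.5
0.039 [ 0.51648148 -0.179716    0.039     ] [ 0.52034243 -0.16578583  0.039     ]
0.059 [ 0.51399234 -0.17596317  0.059     ] [ 0.52085263 -0.18759936  0.059     ]
[0.48207591 0.18626798 0.079     ] [0.4856644  0.19894305 0.079     ]
```

View pics/crop0.png

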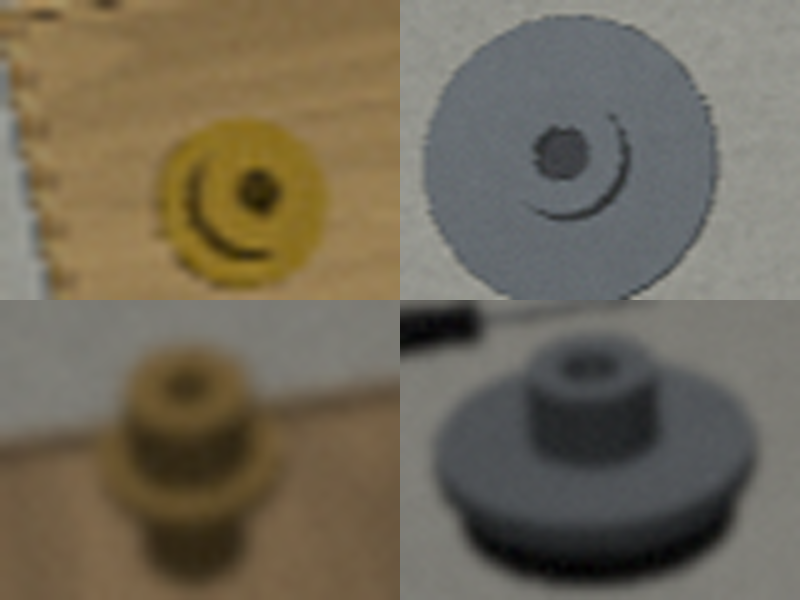

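The crops put the sleeve hole at top (350.4,221.5) and side (225.2,251.2). The bore mouth is at top (201.8,235.2) and side (213.1,164.6). I'll check that the two views agree.

Run:
```python
from h import *
import cv2
t=cv2.imread("pics/top0.png")
print("sleeve",ray("top",(350.4,221.5),.059),ray("side",(225.2,251.2),.059),ray("top",(348.9,223),.038))
print("bore",ray("top",(201.8,235.2),.079),ray("side",(213.1,164.6),.079))
g=cv2.cvtColor(t,cv2.COLOR_BGR2HSV)
# bore: dark pixels ; foot disc: bluish saturation
gray=t.min(2);w=np.zeros_like(gray);w[226:246,194:211]=(gray[226:246,194:211]<80)*255
for k in cv2.findContours(w,0,2)[0]:print("dark",cv2.boundingRect(k),cv2.contourArea(k),cv2.minEnclosingCircle(k))
b=t.astype(int);m=((b[...,0]-b[...,2]>8)*255).astype(np.uint8);m[:200]=0;m[275:]=0;m[:,:165]=0;m[:,245:]=0
k=max(cv2.findContours(m,0,2)[0],key=cv2.contourArea);e=cv2.fitEllipse(k);print("disc",e,ray("top",e[0],.042))
# triangulate both
def tri(a,b):
    A=[];B=[]
    for n,uv in(("top",a),("side",b)):
        p,q=ray(n,uv,0),ray(n,uv,.1);d=(q-p)/np.linalg.norm(q-p);M=np.eye(3)-np.outer(d,d);A.append(M);B.append(M@p)
    return np.linalg.lstsq(np.vstack(A),np.hstack(B),rcond=None)[0]
print(tri((350.4,221.5),(225.2,251.2)),tri((201.8,235.2),(213.1,164.6)))
```

```text
sleeve [ 0.51773474 -0.17960926  0.059     ] [ 0.51909685 -0.17802656  0.059     ] [ 0.51660781 -0.17965031  0.038     ]
bore [0.48406147 0.18923827 0.079     ] [0.48613187 0.18916405 0.079     ]
dark (209, 244, 2, 2) 0.5 ((209.5, 244.5), 0.7072067856788635)
dark (196, 230, 12, 11) 80.5 ((201.5, 235.5), 5.700977325439453)
disc ((203.64138793945312, 237.06272888183594), (56.37990188598633, 57.40189743041992), 20.281978607177734) [0.48307498 0.18870729 0.042     ]
[ 0.51837111 -0.17933806  0.06002467] [0.48511028 0.18940121 0.07868273]
```

The two views agree to about 2 mm, and the heights (60 mm and 79 mm) match what they should be. The sleeve is at (0.518,-0.179) and the bore at (0.485,0.189), so I'm moving now.

>>> drive_tool(steps=[0,0,0,-0.026,0.0158,0.005,1,0,0,0,-0.026,0.0158,0.005,1,0,0,0,-0.026,0.0158,0.005,1,0,0,0,-0.026,0.0158,0.005,1,0,0,0,-0.026,0.0158,0.005,1,0,0,0,-0.026,0.0158,0.005,1,0,0,0,-0.026,0.0158,0.005,1,0,0,0,-0.026,0.0158,0.005,1,0,0,0,-0.026,0.0158,0.005,1,0,0,0,-0.026,0.0158,0.005,1])

```text
time_s: 0.93
tcp_pos: [0.4379, -0.3055, 0.191]
ee_rot: [[-0.9, -0.436, -0.001], [-0.436, 0.9, 0.0], [0.0, 0.001, -1.0]]
wrist_force: [0.2, 0.2, 0.8]
gripper_width: 0.997
gripper_force: 0.0
```

>>> drive_tool(steps=[0,0,0,-0.0213,0.01325,0.0134,1,0,0,0,-0.0213,0.01325,0.0134,1,0,0,0,-0.0213,0.01325,0.0134,1,0,0,0,-0.0213,0.01325,0.0134,1,0,0,0,-0.0213,0.01325,0.0134,1,0,0,0,-0.0213,0.01325,0.0134,1,0,0,0,0,0,0,1,0,0,0,0,0,0,1])

```text
time_s: 1.6
tcp_pos: [0.5177, -0.1788, 0.11]
ee_rot: [[-0.899, -0.438, -0.003], [-0.438, 0.899, 0.0], [0.002, 0.001, -1.0]]
wrist_force: [-0.6, 0.2, 0.3]
gripper_width: 1.001
gripper_force: 0.0
```

Run:
```python
from h import *
s=r.sense();print(s["tcp_pos"],s["ee_rot"],s["wrist_force"],s["time_s"])
t=r.capture("top");d=r.capture("side")
cv2.imwrite("pics/near1.png",np.hstack([cv2.resize(t[180:270,290:410],(400,300),interpolation=2),cv2.resize(d[190:310,150:310],(400,300),interpolation=2)]))
```

```text
[ 0.51765444 -0.1788287   0.10999018] [[-8.99140454e-01 -4.37650935e-01 -2.84653444e-03]
 [-4.37653144e-01  8.99143868e-01  1.72901353e-04]
 [ 2.48377355e-03  1.40125735e-03 -9.99995934e-01]] [-0.60891876  0.17822157  0.27824581] 1.6
```

View pics/near1.png

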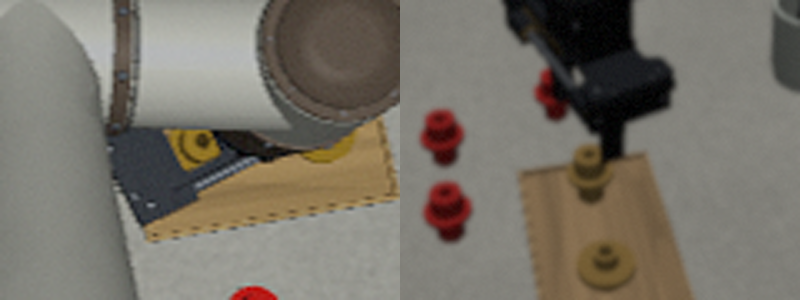

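The side view shows one finger behind the sleeve, and the top view shows the sleeve peeking out beside the gripper body. I'll project the expected fingertips to check where they should appear.

Run:
```python
from h import *
s=r.sense();p=s["tcp_pos"];R=s["ee_rot"]
for y in(-.058,-.043,0,.043,.058):
  q=p+R@np.array([0,y,.019]);a=proj("side",q);b=proj("top",q);print(y,q,"side crop",(a-[150,190])*2.5+[400,0],"top crop",(b-[290,180])*10/3)
d=r.capture("side");cv2.imwrite("pics/side2.png",cv2.resize(d[100:340,90:410],(800,600),interpolation=2))
```

```text
-0.058 [ 0.54295194 -0.23232697  0.0922627 ] side crop [614.7303133  165.67833717] top crop [280.49488182  97.75066477]
-0.043 [ 0.53641741 -0.21882512  0.0922631 ] side crop [606.79299998 155.35068736] top crop [262.43935431 106.7288246 ]
0 [ 0.51768507 -0.18011983  0.09226423] side crop [585.08957469 127.11123562] top crop [210.50346617 132.5540853 ]
0.043 [ 0.49895273 -0.14141454  0.09226536] side crop [564.82233373 100.74047777] top crop [158.30399914 158.51041131]
0.058 [ 0.49241819 -0.1279127   0.09226576] side crop [558.06428725  91.94723317] top crop [140.03250264 167.59596231]
```

View pics/side2.png

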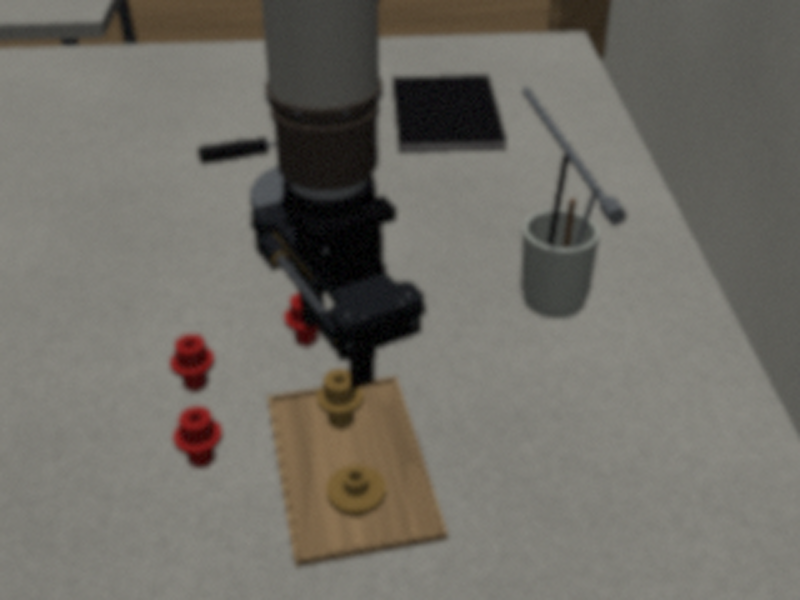

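The visible near finger matches its projection and the far one is hidden, so the tool is centred. Descend and grip.

>>> drive_tool(steps=[0,0,0,0,0,0.01,1,0,0,0,0,0,0.01,1,0,0,0,0,0,0.01,1,0,0,0,0,0,0.01,1,0,0,0,0,0,0.006,1,0,0,0,0,0,0.003,1,0,0,0,0,0,0,1,0,0,0,0,0,0,1])

```text
time_s: 2.42
tcp_pos: [0.518, -0.1798, 0.062]
ee_rot: [[-0.9, -0.436, -0.0], [-0.436, 0.9, -0.0], [0.0, -0.0, -1.0]]
wrist_force: [0.2, 0.4, 0.8]
gripper_width: 0.996
gripper_force: 0.0
```

>>> drive_tool(steps=[0,0,0,0,0,0,0,0,0,0,0,0,0,0,0,0,0,0,0,0,0,0,0,0,0,0,0,0,0,0,0,0,0,0,0,0,0,0,0,0,0,0,0,0,0,0,0,0,0,0,0,0,0,0,0,0,0,0,0,0,0,0,0,0,0,0,0,0,0,0])

```text
time_s: 3.25
tcp_pos: [0.5178, -0.1798, 0.0621]
ee_rot: [[-0.9, -0.436, -0.0], [-0.436, 0.9, 0.0], [0.0, 0.0, -1.0]]
wrist_force: [-0.4, 0.2, 0.6]
gripper_width: 0.342
gripper_force: 30.0
```

Gripped: the width is 30 mm, matching the collar. Lift and carry.

>>> drive_tool(steps=[0,0,0,0,0,-0.01,0,0,0,0,0,0,-0.02,0,0,0,0,0,0,-0.025,0,0,0,0,0,0,-0.025,0,0,0,0,-0.002,0.006,-0.02,0,0,0,0,-0.005,0.013,0,0,0,0,0,-0.009,0.024,0,0,0,0,0,-0.009,0.024,0,0,0,0,0,-0.009,0.024,0,0,0,0,0,-0.009,0.024,0,0])

```text
time_s: 4.08
tcp_pos: [0.5056, -0.0566, 0.1623]
ee_rot: [[-0.9, -0.435, -0.001], [-0.435, 0.9, 0.0], [0.001, 0.001, -1.0]]
wrist_force: [0.9, -0.4, -2.8]
gripper_width: 0.333
gripper_force: 30.0
```

>>> drive_tool(steps=[0,0,0,-0.009,0.024,0,0,0,0,0,-0.009,0.024,0,0,0,0,0,-0.009,0.024,0,0,0,0,0,-0.009,0.024,0,0,0,0,0,-0.009,0.024,0,0,0,0,0,-0.009,0.024,0,0,0,0,0,-0.009,0.024,0,0,0,0,0,-0.009,0.024,0,0,0,0,0,-0.007,0.018,0,0,0,0,0,-0.004,0.01,0,0])

```text
time_s: 4.92
tcp_pos: [0.4849, 0.1784, 0.1623]
ee_rot: [[-0.899, -0.437, -0.0], [-0.437, 0.899, 0.0], [-0.0, 0.0, -1.0]]
wrist_force: [-0.2, 0.4, -2.1]
gripper_width: 0.338
gripper_force: 30.0
```

>>> drive_tool(steps=[0,0,0,0,0,0,0,0,0,0,0,0,0,0])

```text
time_s: 5.08
tcp_pos: [0.4849, 0.1765, 0.162]
ee_rot: [[-0.9, -0.436, -0.001], [-0.436, 0.9, -0.001], [0.001, -0.0, -1.0]]
wrist_force: [0.4, -0.1, -3.8]
gripper_width: 0.335
gripper_force: 30.0
```

Run:
```python
from h import *
s=r.sense();print(s["tcp_pos"],s["ee_rot"],s["wrist_force"],s["gripper_width"])
p=s["tcp_pos"];d=np.array([.485,.1892,.145])-p;print("tool shift",s["ee_rot"].T@d)
d=r.capture("side");t=r.capture("top")
a=lambda im,u,w:cv2.resize(im[int(u[1]-w*.375*1):int(u[1]+w*.375),int(u[0]-w/2):int(u[0]+w/2)],(400,300),interpolation=2)
cv2.imwrite("pics/ins1.png",np.hstack([a(d,(213,150),80),a(t,(203,236),100)]))
```

```text
[0.48490062 0.17647355 0.16204063] [[-8.99801711e-01 -4.36297949e-01 -9.90369526e-04]
 [-4.36297597e-01  8.99802253e-01 -5.59064390e-04]
 [ 1.13505538e-03 -7.09512510e-05 -9.99999353e-01]] [ 0.44140139 -0.06597517 -3.8408031 ] 0.3353686801110571
tool shift [-0.00566128  0.01140913  0.01703341]
```

View pics/ins1.png

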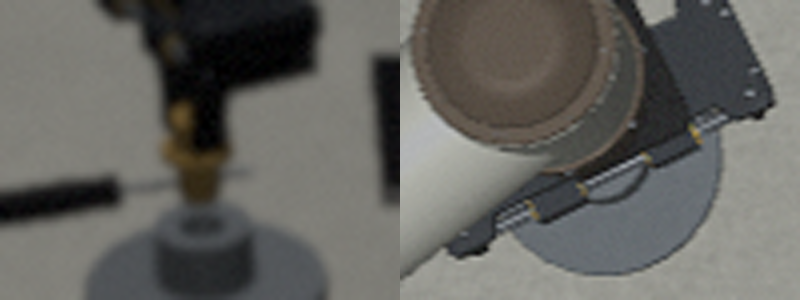

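The side view shows the sleeve upright above the bore, at about (195,195) in the crop. Move over the axis, 8 mm above the rim, and check.

>>> drive_tool(steps=[0,0,0,-0.0028,0.0057,0.005,0,0,0,0,-0.0028,0.0057,0.006,0,0,0,0,0,0,0.006,0,0,0,0,0,0,0,0,0,0,0,0,0,0,0])

```text
time_s: 5.6
tcp_pos: [0.485, 0.1889, 0.1443]
ee_rot: [[-0.9, -0.436, -0.002], [-0.436, 0.9, -0.001], [0.002, -0.0, -1.0]]
wrist_force: [0.3, -0.4, -3.4]
gripper_width: 0.331
gripper_force: 30.0
```

Run:
```python
from h import *
s=r.sense();p=s["tcp_pos"];print(p,s["wrist_force"],s["gripper_width"])
d=r.capture("side")
cv2.imwrite("pics/ins2.png",cv2.resize(d[130:184,177:249],(800,600),interpolation=2))
f=lambda P:(proj("side",np.array(P))-[177,130]+.5)*800/72-.5
print("expect bore",f([.485,.1892,.079]),"foot of sleeve",f([p[0],p[1],p[2]-.058]),"flange ctr",f([p[0],p[1],p[2]-.028]),"10mm in x,y:",f([.495,.1892,.079])-f([.485,.1892,.079]),f([.485,.1992,.079])-f([.485,.1892,.079]))
```

```text
[0.48503391 0.18893878 0.14428133] [ 0.2989404  -0.35380886 -3.43912637] 0.330862080714069
expect bore [402.01447535 389.57054129] foot of sleeve [400.66907377 366.83036485] flange ctr [394.57920717 269.54019372] 10mm in x,y: [36.69371565 -1.20587082] [  0.63458178 -18.23454762]
```

View pics/ins2.png

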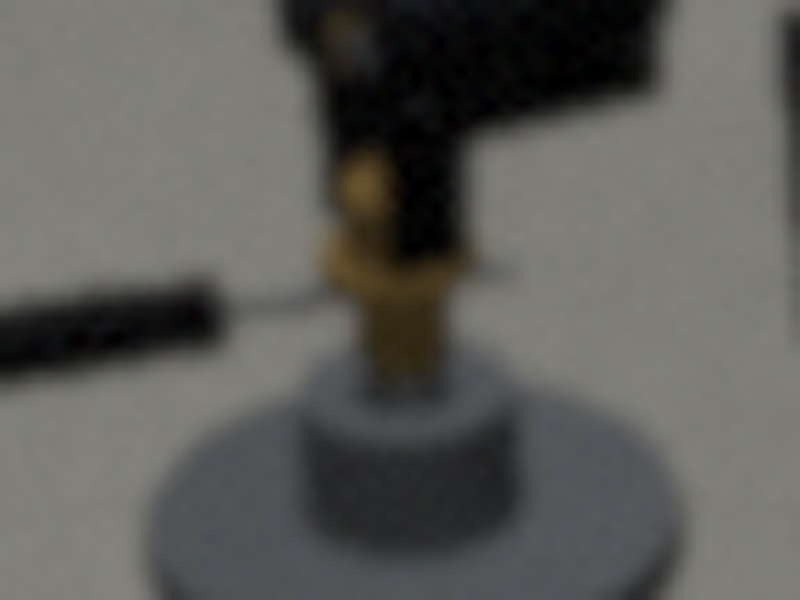

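The barrel is centred over the socket in columns: foot of the barrel at about 406, bore at about 407. Descend slowly and watch the forces.

>>> drive_tool(steps=[0,0,0,0,0,0.002,0,0,0,0,0,0,0.002,0,0,0,0,0,0,0.002,0,0,0,0,0,0,0.001,0,0,0,0,0,0,0.001,0,0,0,0,0,0,0,0])

```text
time_s: 6.15
tcp_pos: [0.4853, 0.1893, 0.1369]
ee_rot: [[-0.9, -0.436, -0.0], [-0.436, 0.9, -0.0], [0.0, -0.0, -1.0]]
wrist_force: [-0.9, 0.0, -2.7]
gripper_width: 0.334
gripper_force: 30.0
```

>>> drive_tool(steps=[0,0,0,0,0,0.001,0,0,0,0,0,0,0.001,0,0,0,0,0,0,0,0])

```text
time_s: 6.4
tcp_pos: [0.4853, 0.1893, 0.135]
ee_rot: [[-0.9, -0.436, -0.0], [-0.436, 0.9, -0.0], [0.0, 0.0, -1.0]]
wrist_force: [0.1, -0.3, -1.9]
gripper_width: 0.336
gripper_force: 30.0
```

>>> drive_tool(steps=[0,0,0,0,0,0.001,0,0,0,0,0,0,0.001,0,0,0,0,0,0,0,0])

```text
time_s: 6.65
tcp_pos: [0.4853, 0.1893, 0.1329]
ee_rot: [[-0.9, -0.436, -0.0], [-0.436, 0.9, -0.0], [0.0, 0.0, -1.0]]
wrist_force: [-0.1, -0.6, -2.8]
gripper_width: 0.337
gripper_force: 30.0
```

>>> drive_tool(steps=[0,0,0,0,0,0.001,0,0,0,0,0,0,0.001,0,0,0,0,0,0,0,0])

```text
time_s: 6.9
tcp_pos: [0.4853, 0.1893, 0.1309]
ee_rot: [[-0.9, -0.436, -0.0], [-0.436, 0.9, -0.0], [0.0, -0.0, -1.0]]
wrist_force: [0.5, 0.6, -2.6]
gripper_width: 0.333
gripper_force: 30.0
```

>>> drive_tool(steps=[0,0,0,0,0,0.001,0,0,0,0,0,0,0.001,0,0,0,0,0,0,0,0])

```text
time_s: 7.15
tcp_pos: [0.4853, 0.1892, 0.1289]
ee_rot: [[-0.9, -0.436, -0.0], [-0.436, 0.9, -0.0], [0.0, -0.0, -1.0]]
wrist_force: [-0.1, -0.0, -3.8]
gripper_width: 0.336
gripper_force: 30.0
```

>>> drive_tool(steps=[0,0,0,0,0,0.001,0,0,0,0,0,0,0.001,0,0,0,0,0,0,0,0])

```text
time_s: 7.4
tcp_pos: [0.4853, 0.1893, 0.1269]
ee_rot: [[-0.9, -0.436, -0.0], [-0.436, 0.9, -0.0], [0.0, -0.0, -1.0]]
wrist_force: [0.7, 0.0, -2.7]
gripper_width: 0.339
gripper_force: 30.0
```

>>> drive_tool(steps=[0,0,0,0,0,0.001,0,0,0,0,0,0,0.001,0,0,0,0,0,0,0,0])

```text
time_s: 7.65
tcp_pos: [0.4852, 0.1892, 0.1249]
ee_rot: [[-0.9, -0.436, -0.001], [-0.436, 0.9, -0.0], [0.001, -0.0, -1.0]]
wrist_force: [0.1, 0.5, -2.2]
gripper_width: 0.33
gripper_force: 30.0
```

>>> drive_tool(steps=[0,0,0,0,0,0.001,0,0,0,0,0,0,0.001,0,0,0,0,0,0,0,0])

```text
time_s: 7.9
tcp_pos: [0.4854, 0.1893, 0.1233]
ee_rot: [[-0.9, -0.436, 0.0], [-0.436, 0.9, -0.0], [-0.0, -0.0, -1.0]]
wrist_force: [-1.0, -0.4, 0.5]
gripper_width: 0.331
gripper_force: 30.0
```

>>> drive_tool(steps=[0,0,0,0,0,0.001,0,0,0,0,0,0,0.001,0,0,0,0,0,0,0,0])

```text
time_s: 8.15
tcp_pos: [0.4856, 0.1894, 0.1215]
ee_rot: [[-0.9, -0.436, 0.001], [-0.436, 0.9, 0.0], [-0.001, -0.0, -1.0]]
wrist_force: [-2.4, -1.2, 3.2]
gripper_width: 0.332
gripper_force: 30.0
```

>>> drive_tool(steps=[0,0,0,0,0,0.001,0,0,0,0,0,0,0.001,0,0,0,0,0,0,0,0])

```text
time_s: 8.4
tcp_pos: [0.4858, 0.1896, 0.1197]
ee_rot: [[-0.9, -0.436, 0.001], [-0.436, 0.9, 0.001], [-0.001, 0.0, -1.0]]
wrist_force: [-1.3, -0.1, 4.7]
gripper_width: 0.338
gripper_force: 30.0
```

>>> drive_tool(steps=[0,0,0,0,0,0.001,0,0,0,0,0,0,0.001,0,0,0,0,0,0,0,0])

```text
time_s: 8.65
tcp_pos: [0.4858, 0.1897, 0.1178]
ee_rot: [[-0.9, -0.436, 0.001], [-0.436, 0.9, 0.001], [-0.001, 0.0, -1.0]]
wrist_force: [-1.5, -0.4, 5.3]
gripper_width: 0.336
gripper_force: 30.0
```

>>> drive_tool(steps=[0,0,0,0,0,0.001,0,0,0,0,0,0,0.001,0,0,0,0,0,0,0,0])

```text
time_s: 8.9
tcp_pos: [0.486, 0.1897, 0.1159]
ee_rot: [[-0.9, -0.436, 0.002], [-0.436, 0.9, 0.001], [-0.002, -0.0, -1.0]]
wrist_force: [-1.8, -1.1, 5.5]
gripper_width: 0.334
gripper_force: 30.0
```

>>> drive_tool(steps=[0,0,0,0,0,0.001,0,0,0,0,0,0,0.001,0,0,0,0,0,0,0,0])

```text
time_s: 9.15
tcp_pos: [0.486, 0.1897, 0.1139]
ee_rot: [[-0.9, -0.436, 0.002], [-0.436, 0.9, 0.001], [-0.002, -0.0, -1.0]]
wrist_force: [-2.6, 0.1, 5.0]
gripper_width: 0.33
gripper_force: 30.0
```

>>> drive_tool(steps=[0,0,0,0,0,0.001,0,0,0,0,0,0,0.001,0,0,0,0,0,0,0,0])

```text
time_s: 9.4
tcp_pos: [0.486, 0.1897, 0.112]
ee_rot: [[-0.9, -0.436, 0.002], [-0.436, 0.9, 0.001], [-0.002, 0.0, -1.0]]
wrist_force: [-2.1, 0.1, 6.5]
gripper_width: 0.337
gripper_force: 30.0
```

>>> drive_tool(steps=[0,0,0,0,0,0.001,0,0,0,0,0,0,0.001,0,0,0,0,0,0,0,0])

```text
time_s: 9.65
tcp_pos: [0.486, 0.1897, 0.11]
ee_rot: [[-0.9, -0.436, 0.002], [-0.436, 0.9, 0.001], [-0.002, -0.0, -1.0]]
wrist_force: [-1.6, -0.7, 7.5]
gripper_width: 0.332
gripper_force: 30.0
```

>>> drive_tool(steps=[0,0,0,0,0,0.001,0,0,0,0,0,0,0.001,0,0,0,0,0,0,0,0])

```text
time_s: 9.9
tcp_pos: [0.486, 0.1897, 0.108]
ee_rot: [[-0.9, -0.436, 0.002], [-0.436, 0.9, 0.001], [-0.002, -0.0, -1.0]]
wrist_force: [-2.1, -1.2, 7.8]
gripper_width: 0.336
gripper_force: 30.0
```

>>> drive_tool(steps=[0,0,0,0,0,0.001,0,0,0,0,0,0,0.001,0,0,0,0,0,0,0,0])

```text
time_s: 10.15
tcp_pos: [0.486, 0.1897, 0.1061]
ee_rot: [[-0.9, -0.436, 0.002], [-0.436, 0.9, 0.001], [-0.002, -0.0, -1.0]]
wrist_force: [-1.8, -0.5, 7.2]
gripper_width: 0.334
gripper_force: 30.0
```

>>> drive_tool(steps=[0,0,0,0,0,0.001,0,0,0,0,0,0,0,0])

```text
time_s: 10.32
tcp_pos: [0.486, 0.1897, 0.1051]
ee_rot: [[-0.9, -0.436, 0.002], [-0.436, 0.9, 0.001], [-0.002, -0.0, -1.0]]
wrist_force: [-2.2, -0.5, 7.4]
gripper_width: 0.329
gripper_force: 30.0
```

>>> drive_tool(steps=[0,0,0,0,0,0.001,0,0,0,0,0,0,0,0])

```text
time_s: 10.48
tcp_pos: [0.486, 0.1897, 0.1041]
ee_rot: [[-0.9, -0.436, 0.002], [-0.436, 0.9, 0.001], [-0.002, -0.0, -1.0]]
wrist_force: [-2.1, -0.6, 8.2]
gripper_width: 0.335
gripper_force: 30.0
```

>>> drive_tool(steps=[0,0,0,0,0,0.001,0,0,0,0,0,0,0,0])

```text
time_s: 10.65
tcp_pos: [0.486, 0.1897, 0.1031]
ee_rot: [[-0.9, -0.436, 0.002], [-0.436, 0.9, 0.001], [-0.002, -0.0, -1.0]]
wrist_force: [-2.2, -1.1, 7.4]
gripper_width: 0.338
gripper_force: 30.0
```

>>> drive_tool(steps=[0,0,0,0,0,0.001,0,0,0,0,0,0,0,0])

```text
time_s: 10.82
tcp_pos: [0.486, 0.1897, 0.1021]
ee_rot: [[-0.9, -0.436, 0.001], [-0.436, 0.9, 0.001], [-0.002, -0.0, -1.0]]
wrist_force: [-2.4, -0.5, 8.0]
gripper_width: 0.337
gripper_force: 30.0
```

>>> drive_tool(steps=[0,0,0,0,0,0.001,0,0,0,0,0,0,0,0])

```text
time_s: 10.98
tcp_pos: [0.486, 0.1897, 0.1013]
ee_rot: [[-0.9, -0.436, 0.002], [-0.436, 0.9, 0.001], [-0.002, -0.0, -1.0]]
wrist_force: [-2.7, 0.0, 10.0]
gripper_width: 0.33
gripper_force: 30.0
```

>>> drive_tool(steps=[0,0,0,0,0,0.001,0,0,0,0,0,0,0,0])

```text
time_s: 11.15
tcp_pos: [0.486, 0.1897, 0.1006]
ee_rot: [[-0.9, -0.436, 0.002], [-0.436, 0.9, 0.001], [-0.002, -0.0, -1.0]]
wrist_force: [-3.2, -1.0, 10.2]
gripper_width: 0.333
gripper_force: 30.0
```

>>> drive_tool(steps=[0,0,0,0,0,0.001,0,0,0,0,0,0,0,0])

```text
time_s: 11.32
tcp_pos: [0.486, 0.1897, 0.0998]
ee_rot: [[-0.9, -0.437, 0.002], [-0.437, 0.9, 0.0], [-0.002, -0.0, -1.0]]
wrist_force: [-4.9, -0.6, 12.0]
gripper_width: 0.334
gripper_force: 30.0
```

>>> drive_tool(steps=[0,0,0,0,0,0.001,0,0,0,0,0,0,0,0])

```text
time_s: 11.48
tcp_pos: [0.4859, 0.1897, 0.099]
ee_rot: [[-0.9, -0.437, 0.002], [-0.437, 0.9, 0.0], [-0.002, -0.0, -1.0]]
wrist_force: [-5.0, -1.8, 13.8]
gripper_width: 0.333
gripper_force: 30.0
```

>>> drive_tool(steps=[0,0,0,0,0,0.001,0,0,0,0,0,0,0,0])

```text
time_s: 11.65
tcp_pos: [0.4859, 0.1897, 0.0983]
ee_rot: [[-0.9, -0.437, 0.002], [-0.437, 0.9, 0.0], [-0.002, -0.0, -1.0]]
wrist_force: [-5.7, -0.8, 16.5]
gripper_width: 0.331
gripper_force: 30.0
```

>>> drive_tool(steps=[0,0,0,0,0,0.001,0,0,0,0,0,0,0,0])

```text
time_s: 11.82
tcp_pos: [0.4859, 0.1897, 0.0975]
ee_rot: [[-0.9, -0.437, 0.002], [-0.437, 0.9, 0.0], [-0.002, -0.0, -1.0]]
wrist_force: [-6.6, -1.1, 16.9]
gripper_width: 0.333
gripper_force: 30.0
```

>>> drive_tool(steps=[0,0,0,0,0,0.001,0,0,0,0,0,0,0,0,0,0,0,0,0,0,0])

```text
time_s: 12.07
tcp_pos: [0.4859, 0.1897, 0.0969]
ee_rot: [[-0.9, -0.437, 0.002], [-0.437, 0.9, 0.0], [-0.002, -0.0, -1.0]]
wrist_force: [-8.0, -1.6, 17.7]
gripper_width: 0.337
gripper_force: 30.0
```

>>> drive_tool(steps=[0,0,0,0.0004,0.0002,0.0005,0,0,0,0,0.0004,0.0002,0.0005,0,0,0,0,0,0,0,0])

```text
time_s: 12.32
tcp_pos: [0.4859, 0.1897, 0.0963]
ee_rot: [[-0.899, -0.437, 0.004], [-0.437, 0.899, 0.001], [-0.004, -0.001, -1.0]]
wrist_force: [-4.9, -2.7, 19.1]
gripper_width: 0.336
gripper_force: 30.0
```

>>> drive_tool(steps=[0,0,0,0.0004,0.0002,0.001,0,0,0,0,0,0,0,0,0,0,0,0,0,0,0])

```text
time_s: 12.57
tcp_pos: [0.4859, 0.1897, 0.0957]
ee_rot: [[-0.899, -0.437, 0.005], [-0.437, 0.899, 0.001], [-0.004, -0.001, -1.0]]
wrist_force: [-5.3, -3.6, 19.6]
gripper_width: 0.334
gripper_force: 30.0
```

Run:
```python
from h import *
s=r.sense();p=s["tcp_pos"];print(p,s["wrist_force"],s["moment"],s["time_s"])
d=r.capture("side")
cv2.imwrite("pics/home1.png",cv2.resize(d[130:184,177:249],(800,600),interpolation=2))
```

```text
[0.48586429 0.18971098 0.09571079] [-5.29079    -3.62248259 19.64336917] [-1.01363553  1.34945166 -0.01952993] 12.5667
```

View pics/home1.png

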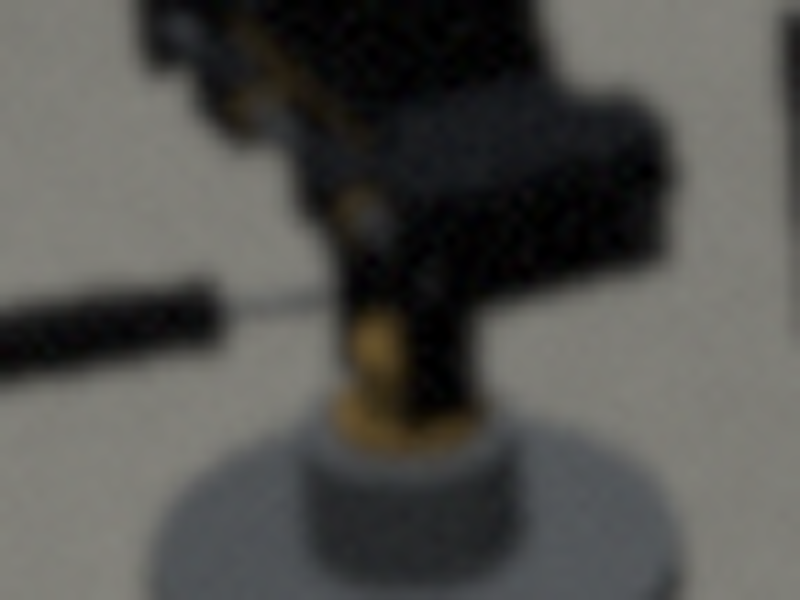

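The flange lies on the rim, at about (410,425) in the crop, with a push of about 23 N. I'll ease off to near zero load while still gripping, then open.

>>> drive_tool(steps=[0,0,0,0,0,-0.001,0,0,0,0,0,0,-0.001,0,0,0,0,0,0,-0.001,0,0,0,0,0,0,-0.001,0,0,0,0,0,0,0,0])

```text
time_s: 13.03
tcp_pos: [0.4858, 0.1897, 0.099]
ee_rot: [[-0.899, -0.437, 0.004], [-0.437, 0.899, 0.001], [-0.004, -0.001, -1.0]]
wrist_force: [-1.4, -2.8, 13.0]
gripper_width: 0.332
gripper_force: 30.0
```

>>> drive_tool(steps=[0,0,0,0,0,-0.001,0,0,0,0,0,0,-0.001,0,0,0,0,0,0,-0.001,0,0,0,0,0,0,0,0])

```text
time_s: 13.37
tcp_pos: [0.4858, 0.1897, 0.1013]
ee_rot: [[-0.9, -0.437, 0.004], [-0.437, 0.9, 0.001], [-0.004, -0.001, -1.0]]
wrist_force: [-1.6, -2.1, 9.6]
gripper_width: 0.339
gripper_force: 30.0
```

>>> drive_tool(steps=[0,0,0,0,0,-0.001,0,0,0,0,0,0,-0.001,0,0,0,0,0,0,-0.001,0,0,0,0,0,0,-0.001,0,0,0,0,0,0,0,0])

```text
time_s: 13.78
tcp_pos: [0.4856, 0.1897, 0.1041]
ee_rot: [[-0.9, -0.436, 0.003], [-0.436, 0.9, 0.001], [-0.004, -0.0, -1.0]]
wrist_force: [2.7, -2.2, 3.6]
gripper_width: 0.333
gripper_force: 30.0
```

>>> drive_tool(steps=[0,0,0,0,0,-0.001,0,0,0,0,0,0,0,0])

```text
time_s: 13.95
tcp_pos: [0.4855, 0.1897, 0.1047]
ee_rot: [[-0.9, -0.436, 0.003], [-0.436, 0.9, 0.001], [-0.003, -0.0, -1.0]]
wrist_force: [5.3, -3.4, 2.9]
gripper_width: 0.333
gripper_force: 30.0
```

>>> drive_tool(steps=[0,0,0,0,0,0,1,0,0,0,0,0,0,1,0,0,0,0,0,0,1,0,0,0,0,0,0,1,0,0,0,0,0,0,1,0,0,0,0,0,0,1,0,0,0,0,0,0,1,0,0,0,0,0,0,1,0,0,0,0,0,0,1])

```text
time_s: 14.7
tcp_pos: [0.4841, 0.1894, 0.1041]
ee_rot: [[-0.9, -0.436, -0.0], [-0.436, 0.9, 0.0], [0.0, 0.0, -1.0]]
wrist_force: [-0.0, 0.5, -0.2]
gripper_width: 0.926
gripper_force: 0.0
```

>>> drive_tool(steps=[0,0,0,0,0,-0.005,1,0,0,0,0,0,-0.015,1,0,0,0,0,0,-0.02,1,0,0,0,0,0,-0.03,1,0,0,0,0,0,-0.03,1,0,0,0,-0.02,-0.03,0,1,0,0,0,0.01,-0.04,0,1,0,0,0,0.01,-0.04,0,1,0,0,0,0.01,-0.04,0,1,0,0,0,0.01,-0.04,0,1])

```text
time_s: 15.53
tcp_pos: [0.549, 0.008, 0.2048]
ee_rot: [[-0.9, -0.436, 0.001], [-0.436, 0.9, 0.0], [-0.001, -0.0, -1.0]]
wrist_force: [0.8, -0.2, 0.3]
gripper_width: 0.997
gripper_force: 0.0
```

>>> drive_tool(steps=[0,0,0,0.01,-0.04,0,1,0,0,0,0.01,-0.02,0,1,0,0,0,0,0,0,1,0,0,0,0,0,0,1])

```text
time_s: 15.87
tcp_pos: [0.5568, -0.0545, 0.2043]
ee_rot: [[-0.901, -0.433, -0.0], [-0.433, 0.901, 0.0], [-0.0, 0.0, -1.0]]
wrist_force: [0.4, 0.7, 0.7]
gripper_width: 1.001
gripper_force: 0.0
```

Run:
```python
from h import *
s=r.sense();print(s["tcp_pos"],s["wrist_force"],s["time_s"])
d=r.capture("side");t=r.capture("top")
cv2.imwrite("pics/end1.png",np.hstack([cv2.resize(d[133:187,189:237],(400,450),interpolation=2),cv2.resize(t[212:257,184:224],(400,450),interpolation=2)]))
f=lambda n,P,o,k:np.round((proj(n,np.array(P))-o+.5)*k-.5)
for z in(.079,.084,.104):print(z,f("side",[.4855,.1892,z],[189,133],400/48),f("top",[.4855,.1892,z],[184,212],10))
```

```text
[ 0.55684188 -0.05446457  0.2043025 ] [0.42578059 0.69023509 0.66315919] 15.8667
0.079 [203. 267.] [183. 231.]
0.084 [202. 255.] [180. 229.]
0.104 [199. 207.] [171. 220.]
```

View pics/end1.png

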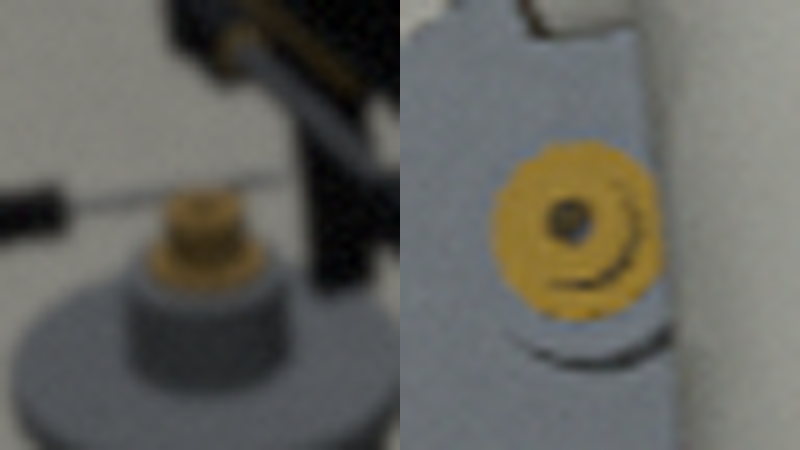

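The sleeve is upright and centred, with its collar top at the predicted height: crop (203,205) against an expected (199,207). The loading and unloading curves coincided, and it did not slip further at about 23 N, well above the 16 N fit. It is home, so I'm handing in.

```bash
python3 -c "
from station import r
print(r.finish_job())"
```

```text
the job is handed in; nothing more can be done
None
```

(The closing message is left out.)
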